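# Hold the reading lens over the fossil

### The job

Slide the carriage with the fossil along its track until it is right up against the wooden stop block beside the upright post, and let go of it. Then pick up the reading lens by its handle and hold it level in free air, centred over the fossil, with its glass at the height of the pointer on the post; finish while still holding it there (do not put it down). Keep the lens off the fossil, and do not shift the pointer or the remote control, cube and cards lying around.

Things in the scene. Friction and masses are not known exactly. Their poses are not given: they have to be found in the camera images.
- carriage (a joint): Travel of the plywood carriage along its straight track, in m: 0 = the end away from the stop, 0.150 = against the wooden stop block by the post (fully home). About 1.5 N of sliding friction, no spring; stays where it is left. The carriage plate is 110 x 90 x 10 mm, its top 33 mm above the work surface.
- knob (a point): Centre, half-way up, of the carriage's upright wooden knob: a round peg 22 mm across, 40 mm high, its top 73 mm above the work surface. Moves with the carriage. Axes: z up, y along the track AWAY from the stop (home is towards -y), x across the track from knob to fossil. The 32 mm high stop block is in line with the fossil, not the knob: fingers have room beside the knob all along.
- fossil (a point): Top centre of the spiral fossil (about 45 mm across, 18 mm high with its cork pad), fixed on the carriage 55 mm across the track (+x) from the knob; its top is 51 mm above the work surface. Same axes as the knob. With the carriage home, the post stands 85 mm beyond it in +x.
- pointer_tip (a point): Tip of the small white pointer, a 4 mm thick tongue on a white collar on the steel post (12 mm thick, top 200 mm above the work surface). The tip's height is the focal mark, 115 to 175 mm, different each time. With the carriage home the tip is 57 mm in +x (knob's axes) from the line straight up from the fossil. The collar is held by 8 N of friction and must stay where it is.
- lens_center (a point): Centre of the glass of the reading lens: a round glass in an aluminium rim 86 mm across and 10 mm thick, with a straight handle. Axes: z is the lens's own axis (up when it lies on its rest), x points from the handle to the glass. At the start it lies level on its round wooden rest, the centre 35 mm above the work surface, the handle sticking out free over the table.
- lens_grip (a point): Where to take the lens's handle: on its middle line, 80 mm from the centre of the glass (towards -x of the lens), level with it. The pale wooden handle is square, 18 x 18 mm, and runs from 50 to 138 mm from the centre of the glass; at the start its underside is 26 mm above the work surface. The lens weighs 90 to 180 g; it balances about 13 mm from the centre of the glass.
- lens_rest: Round wooden rest on which the lens lies at the start, 30 mm high, 62 mm across at the top and 76 mm at the foot, fixed; origin at the centre of its underside.
- station: Fixed wooden board with the track, stop block and post, 205 x 320 x 15 mm; origin on the work surface under the middle of the fossil's line of travel. y along the track away from the stop, x towards the post's side. Board: x -90 to +115 mm, y -160 to +160 mm; post at x 85, y -75 mm; the fossil is at x 0, y -75 mm when home.
- remote_center (a point): Centre of a loose grey remote control, 130 x 45 x 18 mm, lying on the work surface; bystander.
- cube_center (a point): Centre of a loose plain wooden cube, 50 mm; bystander.
- cards_center (a point): Centre of a loose stack of orange cards, 90 x 90 x 32 mm; bystander.
Things that resemble listed ones, but are neither listed nor needed, are in the scene too. What is shaped like the part that bears lens_center but red or turquoise is not meant.

How it is judged:
On the way, in this order (a step that is already met when the one before it is completed fails the run):
1. the carriage is against the stop and let go, while the lens is still on its rest (value of joint carriage above 0.146 m and contact force between the fingers and carriage below 0.05 N and height (world z) of lens_center below 0.045 m), for 0.2 s.
2. the lens is lifted clear of its rest in the gripper (contact force between lens and the fingers above 1 N and contact force between lens and lens_rest below 0.05 N and contact force between lens and station below 0.05 N and height (world z) of lens_center above 0.06 m), for 0.2 s.
At the end, for the whole second after the job is handed in: The carriage is within 4 mm of the stop; the lens is held in the gripper, touching nothing else of the station or rest, still, level within 0.12 rad (7 degrees), its centre within 12 mm of the line straight above the fossil and within 8 mm of the height of the pointer's tip (value of joint carriage above 0.146 m and contact force between lens and the fingers above 1 N and contact force between lens and lens_rest below 0.05 N and contact force between lens and station below 0.05 N and horizontal distance between lens_center and fossil below 0.012 m and z of lens_center in the frame of pointer_tip between -0.008 and 0.008 m and angle between lens_center's own z axis and vertical below 0.12 rad and linear speed of lens below 0.02 m/s); the arm keeps its last pose, push and grip.
It fails at once if the lens is knocked against the fossil or its carriage (more than 2 N) (contact force between lens and carriage above 2 N).
It fails at once if the pointer is shifted by more than 5 mm (distance of pointer_tip from where it was at the start of the episode above 0.005 m).
It fails at once if the remote, cube or cards are shifted by more than 20 mm (distance of any of remote_center, cube_center, cards_center from where it was at the start of the episode above 0.02 m).
It also fails if it takes over 54 s, if anything falls off the work surface, if the arm or the gripper's body presses on something with over 40 N, if the wrist force passes 120 N, or if a joint passes its speed limit or range.

### The arm

A 7-joint arm with a two-finger parallel gripper is mounted at the origin on the work surface. World frame = base frame: x ahead of the robot, y to its left, z up, the work surface at z = 0. Lengths are in m, angles in rad, forces in N, time in s.
With the tool pointing down it reaches from about 0.4 to 0.85 m from the base axis. Payload 4.5 kg.
Tool frame: the origin (TCP) lies at the very end of the fingers, on their centre line; the grasp point (between the pads) lies 19 mm behind it (r.pinch_z is the distance from the TCP to the grasp point, in m); z points along the fingers, y is the line along which they close (so a half turn about z gives the same grasp; the last joint's range is limited). The gripper opens to 88 mm and grips with 3 to 60 N. Pads are 18 mm wide; open, the fingers measure 123 mm over their backs; the gripper's body (75 mm by 187 mm) begins 45 mm behind the grasp point.
Start: joints at [-1.153, 0.689, -0.195, 1.565, 0.157, 0.902, -0.215], TCP at [0.234, 0.58, 0.239] pointing down, gripper open.
Joint ranges: [-3.01, 3.01], [-0.46, 2.08], [-1.47, 1.51], [0.13, 2.56], [-1, 4.14], [0.04, 2.09], [-2.66, 2.66]. Speed limits (rad/s): [2.57, 2.57, 3.14, 3.14, 3.14, 3.14, 3.14].

### API

Orientations are given as a unit quaternion [x, y, z, w].
In Python, from plant import r, cams gives the robot as it stands.
- The arm moves only by the shell command python3 -m pendant 'ROWS' [FORCE]. ROWS is JSON, a list of rows, each a list of 3 entries, a list of its own where there are three numbers: the closure, from -1 (fully open) to 1 (shut), then the shift along the tool's x, y, z in mm, then the turn, a rotation vector about the tool's x, y, z in degrees. A call has 1 to 8 rows; each row shifts and turns the commanded pose from where the row before left it, along the tool's axes as they then stand; what a row does not reach is not made up. A row lasts 1/8 s, in which the tool goes at most 62.5 mm and 10.7 degrees, less where a joint would pass 70% of its speed; a pose out of reach is approached as far as the arm can. A call with a gripper value outside its range is refused whole. The fingers move at their own pace and stop on an object; FORCE is the grip in N (left out, the last holds). Time passes only in rows, so rows that do not move let the fingers close. It gives the time, the measured TCP pose, the force, the opening and the grip force at its end, in the units of the state.
- r.get_state(): the state, without advancing time (a new reading comes with each control period).
- cams.snapshot(name): name is "scene" or "top"; returns a dict with "img" (480x640x3 uint8, red, green, blue), "camera_matrix" (3x3 intrinsics, pixels), "camera_from_world" (4x4, takes a point from world to camera coordinates). Camera axes: x right, y up, looking along -z (the intrinsics and any distortion apply to the point x, -y, -z); pixel columns grow to the right and rows downward; lengths in m; the calibration is good to about 2 mm. A picture is of the moment at which its call begins. There is no depth.
- r.finish_job(): hands the job in; it is judged then, once.
The state is a dict: "clock": time; "q": joint angles; "qd": joint speeds; "joint_torque": joint torques, N m; "tool_pos": TCP position; "eef_rot": TCP orientation; "contact_force": force on the tool from outside, world axes, zero at the start; "moment": the same for the moment, N m; "opening": opening from 0.0 (shut) to 1.0 (fully open); "finger_force": force on a finger pad.
Only numpy, scipy, OpenCV 4.12 (cv2) and the standard library are available. Lean on these libraries where they do the work, as an engineer would, in place of code of your own. Each camera call takes 0.05 s, during which the arm holds its last target. There are 200 camera calls.

## Working session

There is one attempt and no reset: what is moved stays moved. The work goes in short steps, Python scripts to look and compute and a shell command to move; the robot and the scene stay as the last step left them, time stands still between calls to the robot, and variables do not carry over. Pictures are saved under pics/ and viewed, at most 10 in all, crops included, and the job is handed in when it is done.

```bash
mkdir -p pics; ls
python3 - <<'E'
from plant import r,cams
import cv2
for n in("scene","top"):
    s=cams.snapshot(n); cv2.imwrite(f"pics/{n}0.png",s["img"][:,:,::-1]); print(n,s["camera_matrix"],s["camera_from_world"].round(4) if hasattr(s["camera_from_world"],'round') else s["camera_from_world"], [k for k in s])
print(r.get_state(), r.pinch_z)
E
```

```text
pics
scene [[562.54380693   0.         324.69882672]
 [  0.         562.54380693 240.74651461]
 [  0.           0.           1.        ]] [[ 0.0378  0.9991 -0.0178 -0.0487]
 [-0.6221  0.0375  0.7821  0.2914]
 [ 0.7821 -0.0185  0.6229 -1.831 ]
 [ 0.      0.      0.      1.    ]] ['img', 'camera_matrix', 'camera_from_world']
top [[453.3960194    0.         327.35776907]
 [  0.         453.3960194  236.45279897]
 [  0.           0.           1.        ]] [[-0.0029 -0.9998  0.0216  0.036 ]
 [ 0.9996 -0.0023  0.0297 -0.5764]
 [-0.0296  0.0216  0.9993 -1.2709]
 [ 0.      0.      0.      1.    ]] ['img', 'camera_matrix', 'camera_from_world']
{'clock': 0.1, 'q': array([-1.15322376,  0.68991064, -0.19452816,  1.56626503,  0.15729819,
        0.90251255, -0.21511783]), 'qd': array([-0.00022092, -0.00329908, -0.00028584, -0.00231745,  0.00051449,
       -0.00117594, -0.00093473]), 'joint_torque': array([-3.15791782e-03, -5.28497744e+01, -1.27146419e+00, -1.53836918e+01,
       -5.25627541e-02,  1.94468492e-03,  2.74097050e-05]), 'tool_pos': array([0.2338305 , 0.57897558, 0.23797722]), 'eef_rot': array([ 1.90678101e-01,  9.81652248e-01, -8.45724528e-04, -1.03261744e-04]), 'contact_force': array([ 0.60214357, -0.29912656, -0.1440487 ]), 'moment': array([ 0.00807736, -0.03196212, -0.00073147]), 'finger_force': 0.0, 'opening': 0.9991298711074384} 0.0187
```

View pics/scene0.png

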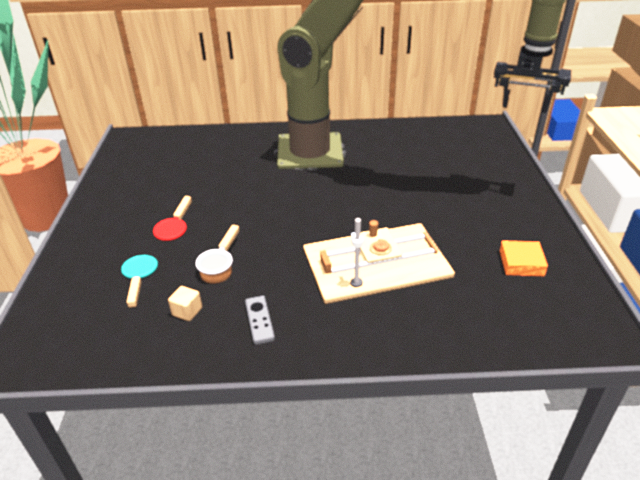

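View pics/top0.png

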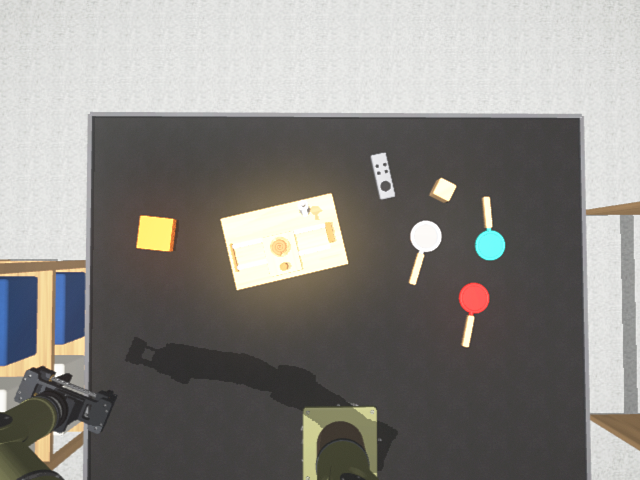

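The scene view shows the station in front of the robot: post and pointer at about (357,240), knob (374,228), fossil (381,245), stop block (326,262). The top view shows the station centred at (284,242).

There are three lens candidates in the top view: white glass at (426,236) on a rest, turquoise (490,245) and red (474,298). The white one fits, since it has an aluminium rim and lies on the round wooden rest. Next I'll measure and confirm it in an enlarged crop.

```bash
cat > h.py <<'E'
import numpy as np, cv2
from plant import r,cams
from scipy.spatial.transform import Rotation as R
def ray(s,uv):
    K=np.array(s["camera_matrix"]);T=np.array(s["camera_from_world"])
    p=np.linalg.inv(K)@[uv[0],uv[1],1]; d=T[:3,:3].T@(p*[1,-1,-1]); return -T[:3,:3].T@T[:3,3],d
def onz(s,uv,z):
    o,d=ray(s,uv); return o+d*(z-o[2])/d[2]
def proj(s,P):
    K=np.array(s["camera_matrix"]);T=np.array(s["camera_from_world"])
    c=T[:3,:3]@np.array(P)+T[:3,3]; p=K@(c*[1,-1,-1]); return p[:2]/p[2]
def comps(m,amin):
    n,l,st,c=cv2.connectedComponentsWithStats(m.astype(np.uint8)); return [(st[i,4],c[i].round(1),l==i) for i in range(1,n) if st[i,4]>amin]
E
cat > m.py <<'E'
from h import *
t=cams.snapshot("top"); s=cams.snapshot("scene")
g=t["img"].max(2); 
for a,c,m in comps(g[120:380,100:575]>95,150):
    c=c+[100,120]; cnt=cv2.findContours(m.astype(np.uint8),cv2.RETR_EXTERNAL,cv2.CHAIN_APPROX_NONE)[0][0]
    rc=cv2.minAreaRect(cnt); print(a,c,(np.array(rc[0])+[100,120]).round(1),np.round(rc[1],1),round(rc[2],1), onz(t,np.array(rc[0])+[100,120],.015).round(4))
    if a>5000:
        b=cv2.boxPoints(rc)+[100,120]; B=np.array([onz(t,p,.015) for p in b]); print("board",b.round(1).tolist(),B.round(3).tolist(),[np.linalg.norm(B[i]-B[i-1]).round(3) for i in range(4)])
a=cv2.resize(t["img"][185:300,215:350],None,fx=4,fy=4,interpolation=2); b=cv2.resize(s["img"][210:300,300:460],None,fx=4,fy=4,interpolation=2)
c=cv2.resize(t["img"][210:300,395:445],None,fx=3,fy=3,interpolation=2)
o=np.zeros((600,800,3),np.uint8); o[:230*1,:270]=cv2.resize(a,(270,230)); o[240:600,:640]=b; o[:270,650:800]=c
d=cv2.resize(s["img"][215:275,340:395],None,fx=4,fy=4,interpolation=2); o[0:240,300:520]=d
cv2.imwrite("pics/crop1.png",o[:,:,::-1])
E
python3 m.py
```

```text
702 [382.  174.6] [382.2 175.4] [46.5 16.8] 78.0 [ 0.7483 -0.1207  0.015 ]
20093 [280.8 243.6] [282.2 242.8] [157. 170.] 48.9 [0.5589 0.1612 0.015 ]
board [[166.5, 239.4], [294.7, 127.8], [397.8, 246.1], [269.6, 357.8]] [[0.569, 0.483, 0.015], [0.883, 0.126, 0.015], [0.549, -0.164, 0.015], [0.24, 0.196, 0.015]] [np.float64(0.437), np.float64(0.475), np.float64(0.443), np.float64(0.474)]
474 [442.5 189.8] [442.6 189.8] [21.5 22.4] 26.6 [ 0.7076 -0.292   0.015 ]
1077 [488.8 235.5] [484.3 229.3] [63.8 31. ] 71.1 [ 0.5956 -0.4094  0.015 ]
1332 [155.7 233.2] [155.8 233.1] [38.8 34.8] 6.3 [0.5866 0.5123 0.015 ]
1149 [422.9 244.5] [424.7 252.6] [32.1 65.4] 1.4 [ 0.5302 -0.2393  0.015 ]
1119 [471.9 306.8] [473.5 314.5] [65. 31.] 90.0 [ 0.3558 -0.3756  0.015 ]
```

View pics/crop1.png

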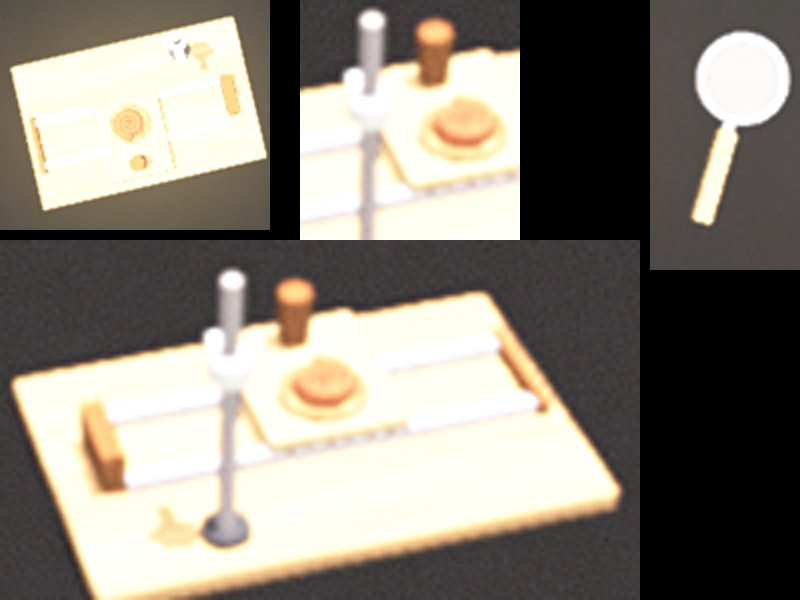

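The crop shows the white-glass lens with its pale handle on the wooden rest, so that is the right one. The pointer's tongue ends at about scene px (353.5,234), behind the collar at (357,241). The board mask spilled onto the table glow, so I'll tighten it.

```bash
cat > m2.py <<'E'
from h import *
t=cams.snapshot("top"); s=cams.snapshot("scene")
im=t["img"].astype(int); 
m=np.zeros(im.shape[:2],bool); m[185:300,210:355]=(im.max(2)>170)[185:300,210:355]
a,c,mm=max(comps(m,500),key=lambda q:q[0])
cnt=cv2.findContours(mm.astype(np.uint8),cv2.RETR_EXTERNAL,cv2.CHAIN_APPROX_NONE)[0][0]
b=cv2.boxPoints(cv2.minAreaRect(cnt)); B=np.array([onz(t,p,.015) for p in b])
print("sides",[np.linalg.norm(B[i]-B[i-1]).round(4) for i in range(4)])
# long axis
e=[(B[i]-B[i-1]) for i in range(4)]; y=max(e,key=np.linalg.norm)[:2]; y=y/np.linalg.norm(y); y=y if y[1]>0 else -y
x=np.array([y[1],-y[0]]); org=B.mean(0)[:2]-0.0125*x
print("org",org.round(4),"x",x.round(4),"y",y.round(4))
st=lambda p:org+p[0]*x+p[1]*y
f=st((0,-.075)); print("fossil home",f.round(4),"knob home",st((-.055,-.075)).round(4))
# brown things
hsv=cv2.cvtColor(t["img"],cv2.COLOR_RGB2HSV); w=np.zeros_like(mm); w[185:300,210:355]=((hsv[...,1]>100)&(hsv[...,0]<22))[185:300,210:355]
for a,c,_ in comps(w,12):
    for z in (.051,.073,.032): 
        p=onz(t,c,z)[:2]-org; print(a,c,z,np.round([p@x,p@y],4),end=' ')
    print()
# lens
lw=np.zeros_like(mm); lw[205:300,395:450]=(im.min(2)>170)[205:300,395:450] 
hm=np.zeros_like(mm); hm[205:300,395:450]=(im.max(2)>140)[205:300,395:450]
sat=hsv[...,1]
L=max(comps(lw&(sat<40),100),key=lambda q:q[0]); H=max(comps(hm&(sat>=40),60),key=lambda q:q[0])
cc=cv2.minEnclosingCircle(np.argwhere(L[2])[:,::-1].astype(np.float32)); print("lens px",L[0],L[1],cc,"handle",H[0],H[1])
lc=onz(t,L[1],.04)[:2]; hc=onz(t,H[1],.044)[:2]; d=lc-hc; print("lens",lc.round(4),"handle",hc.round(4),"dist",np.linalg.norm(d).round(4)); d/=np.linalg.norm(d)
print("lens x dir",d.round(4),"grip",(lc-.08*d).round(4),"yaw",np.degrees(np.arctan2(d[1],d[0])).round(1),"station yaw",np.degrees(np.arctan2(x[1],x[0])).round(1))
# pointer: projected tip for heights, and post top
for z in (.115,.13,.145,.16,.175): print(z,proj(s,[*st((.057,-.075)),z]).round(1),proj(s,[*st((.085,-.075)),z]).round(1), proj(t,[*st((.057,-.075)),z]).round(1),proj(t,[*st((.085,-.075)),z]).round(1))
print("post top",proj(s,[*st((.085,-.075)),.2]).round(1),proj(t,[*st((.085,-.075)),.2]).round(1))
cr=cv2.resize(s["img"][212:262,335:380],None,fx=12,fy=12,interpolation=0); cr2=cv2.resize(t["img"][195:225,290:330],None,fx=6,fy=6,interpolation=0)
o=np.zeros((600,800,3),np.uint8); o[:,:540]=cr; o[:180,550:790]=cr2; cv2.imwrite("pics/crop2.png",o[:,:,::-1])
S=r.get_state(); Rt=R.from_quat(S["eef_rot"]).as_matrix(); print(Rt.round(3))
E
python3 m2.py
```

```text
sides [np.float64(0.2071), np.float64(0.323), np.float64(0.2086), np.float64(0.3218)]
org [0.5519 0.1532] x [0.9743 0.2252] y [-0.2252  0.9743]
fossil home [0.5688 0.0801] knob home [0.5152 0.0677]
113 [329.6 231.8] 0.051 [ 0.0072 -0.1288] 113 [329.6 231.8] 0.073 [ 0.0065 -0.1281] 113 [329.6 231.8] 0.032 [ 0.0078 -0.1295] 
137 [279.2 246.9] 0.051 [-0.0017  0.014 ] 137 [279.2 246.9] 0.073 [-0.0022  0.0122] 137 [279.2 246.9] 0.032 [-0.0012  0.0155] 
59 [233.9 256.9] 0.051 [-1.000e-04  1.394e-01] 59 [233.9 256.9] 0.073 [-0.0007  0.1354] 59 [233.9 256.9] 0.032 [0.0004 0.1429] 
28 [284.7 265.4] 0.051 [-0.054   0.0108] 28 [284.7 265.4] 0.073 [-0.0536  0.0091] 28 [284.7 265.4] 0.032 [-0.0543  0.0123] 
lens px 951 [423.8 241.9] ((421.0, 252.0), 32.28012466430664) handle 65 [413.6 271.2]
lens [ 0.5599 -0.2312] handle [ 0.4794 -0.2014] dist 0.0858
lens x dir [ 0.9376 -0.3477] grip [ 0.4849 -0.2034] yaw -20.3 station yaw 13.0
0.115 [353.7 242.3] [357.5 249.9] [305.6 216.8] [303.1 206.3]
0.13 [353.8 237.1] [357.7 244.6] [305.4 216.4] [303.  205.7]
0.145 [353.9 231.8] [357.8 239.3] [305.3 215.9] [302.8 205.1]
0.16 [354.  226.4] [357.9 233.9] [305.1 215.5] [302.6 204.5]
0.175 [354.1 221. ] [358.  228.4] [305. 215.] [302.4 203.9]
post top [358.3 219.1] [302.  202.9]
[[-0.927  0.374 -0.   ]
 [ 0.374  0.927 -0.001]
 [-0.    -0.001 -1.   ]]
```

View pics/crop2.png

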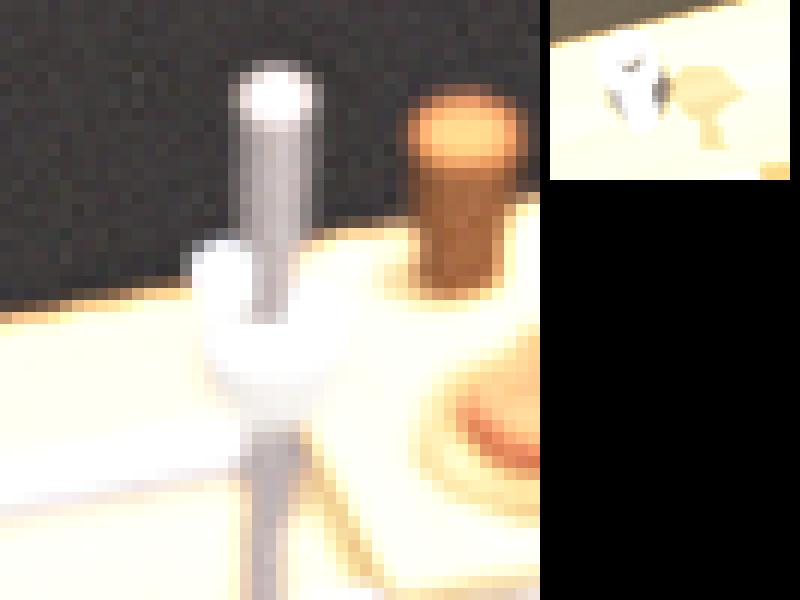

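The pointer tongue's top edge is at scene row 231.9 and the collar spans rows 237–246, so the pointer height is about 0.143 m. The post top projects within 1 px of where it appears. Now I'll move toward the knob at about (0.496, 0.152), keeping high.

```bash
python3 -m pendant '[[-1,[-50,-37,0],[0,0,0]],[-1,[-50,-37,0],[0,0,0]],[-1,[-50,-37,0],[0,0,0]],[-1,[-50,-37,0],[0,0,0]],[-1,[-50,-37,0],[0,0,0]],[-1,[-50,-37,0],[0,0,0]],[-1,[-50,-37,0],[0,0,0]],[-1,[-50,-37,0],[0,0,0]]]' 15
cat > go.py <<'E'
import sys
from h import *
# x y z(TCP) closing-angle(deg)
X=np.array(list(map(float,sys.argv[1:4]))); a=float(sys.argv[4])
S=r.get_state(); M=R.from_quat(S["eef_rot"]).as_matrix(); c=np.degrees(np.arctan2(M[1,1],M[0,1]))
da=(a-c+90)%180-90
print("t",S["clock"],"tcp",S["tool_pos"].round(4),"closing",c.round(1),"-> mm tool",(M.T@(X-S["tool_pos"])*1000).round(1),"turn tool z",round(-da,1),"tilt",np.degrees(np.arccos(-M[2,2])).round(2),"q",S["q"].round(2),"F",S["contact_force"].round(1),"op",round(S["opening"],3),"ff",round(S["finger_force"],1))
E
python3 go.py .4957 .152 .13 103
cat > lens.py <<'E'
from h import *
t=cams.snapshot("top"); u=np.zeros((480,640),np.uint8); u[205:300,395:452]=(t["img"].max(2)>120)[205:300,395:452]
L=max(comps(u,300),key=lambda q:q[0])[2].astype(np.uint8); D=cv2.distanceTransform(L,2,5)
rad=D.max(); c=np.argwhere(D>rad-.35).mean(0)[::-1]
P=np.argwhere(L)[:,::-1].astype(float); di=np.linalg.norm(P-c,axis=1)
Hd=P[di>rad*1.3]; vx,vy,x0,y0=cv2.fitLine(Hd.astype(np.float32),2,0,.01,.01).ravel()
lc=onz(t,c,.04)[:2]; mid=onz(t,Hd.mean(0),.044)[:2]; far=onz(t,Hd[np.argsort(-np.linalg.norm(Hd-c,axis=1))[:8]].mean(0),.044)[:2]
d=lc-mid; n=np.linalg.norm(d); d/=n
p0=onz(t,[x0-20*vx,y0-20*vy],.044)[:2]; p1=onz(t,[x0+20*vx,y0+20*vy],.044)[:2]; e=p1-p0; e*=np.sign(e@d)
print("c",c,"rad px",rad,"mm",rad/453*1.235*1000,"lens",lc.round(4),"mid",mid.round(4),n.round(4),"far",np.linalg.norm(far-lc).round(4),"yaw",np.degrees(np.arctan2(d[1],d[0])),np.degrees(np.arctan2(e[1],e[0])),"grip",(lc-.08*d).round(4))
E
python3 lens.py
```

```text
clock: 1.3
tool_pos: [0.4951, 0.1536, 0.2389]
eef_rot: [0.191, 0.982, 0.0, 0.0]
contact_force: [1.1, 0.4, 0.5]
opening: 1.002
finger_force: 0.0
t 1.3 tcp [0.4951 0.1536 0.2389] closing 68.0 -> mm tool [ -1.1  -1.4 108.9] turn tool z -35.0 tilt 0.05 q [-0.23  0.55 -0.26  1.88  0.2   0.73  0.59] F [1.1 0.4 0.5] op 1.002 ff 0.0
c [425.5 235.5] rad px 15.378298 mm 41.92538 lens [ 0.5775 -0.2361] mid [ 0.4845 -0.2076] 0.0973 far 0.1381 yaw -17.07062878973298 -17.35433326912913 grip [ 0.5011 -0.2126]
```

```bash
python3 -m pendant '[[-1,[-1,-1,20],[0,0,-9]],[-1,[0,0,30],[0,0,-9]],[-1,[0,0,30],[0,0,-9]],[-1,[0,0,30],[0,0,-8]],[-1,[0,0,30],[0,0,0]],[-1,[0,0,30],[0,0,0]],[-1,[0,0,24],[0,0,0]],[-1,[0,0,0],[0,0,0]]]' 10
python3 go.py .4957 .152 .045 103
python3 - <<'E'
from h import *
s=cams.snapshot("scene"); cv2.imwrite("pics/knob.png",cv2.resize(s["img"][150:300,290:470],None,fx=4,fy=4,interpolation=2)[:,:,::-1])
E
```

```text
clock: 2.35
tool_pos: [0.4937, 0.154, 0.0435]
eef_rot: [-0.114, 0.994, -0.001, -0.001]
contact_force: [0.1, -0.2, 0.1]
opening: 1.002
finger_force: 0.0
t 2.35 tcp [0.4937 0.154  0.0435] closing 103.0 -> mm tool [-1.5 -2.4 -1.5] turn tool z 0.0 tilt 0.17 q [-0.27  0.89 -0.2   2.02  0.56  0.3   0.85] F [ 0.1 -0.2  0.1] op 1.002 ff 0.0
```

View pics/knob.png

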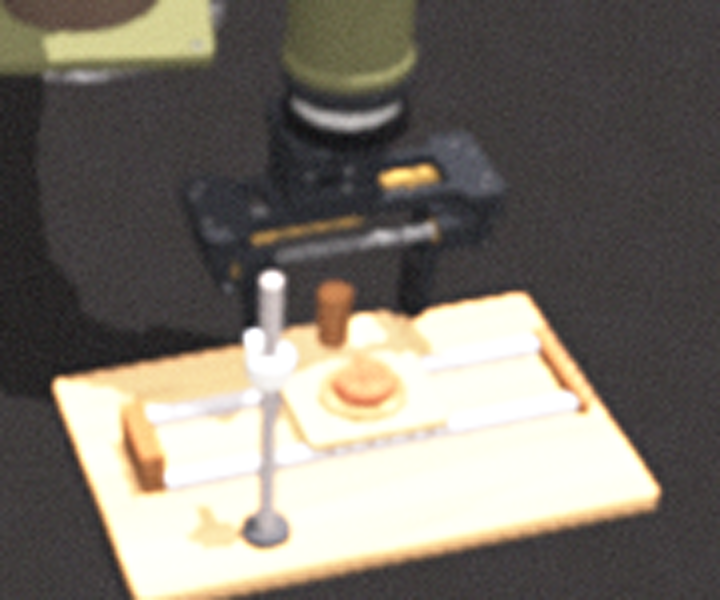

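The fingers straddle the knob: it is at crop (335,310), with a finger on either side at (255,290) and (420,270). Now I'll close gently.

```bash
python3 -m pendant '[[0.5,[0,0,0],[0,0,0]],[0.9,[0,0,0],[0,0,0]],[1,[0,0,0],[0,0,0]],[1,[0,0,0],[0,0,0]],[1,[0,0,0],[0,0,0]],[1,[0,0,0],[0,0,0]]]' 12
python3 go.py .5152 .0677 .044 103
```

```text
clock: 3.15
tool_pos: [0.4947, 0.154, 0.0447]
eef_rot: [-0.113, 0.994, 0.0, 0.0]
contact_force: [-0.3, -0.7, -1.1]
opening: 0.345
finger_force: 0.0
t 3.15 tcp [0.4947 0.154  0.0447] closing 103.0 -> mm tool [ -0.6 -88.7   0.7] turn tool z 0.0 tilt 0.01 q [-0.27  0.88 -0.2   2.02  0.56  0.3   0.86] F [-0.3 -0.7 -1.1] op 0.345 ff 0.0
```

```bash
python3 -m pendant '[[1,[0,0,0],[0,0,0]],[1,[0,0,0],[0,0,0]],[1,[0,0,0],[0,0,0]]]' 12
python3 -m pendant '[[1,[0,-10,0],[0,0,0]],[1,[0,-15,0],[0,0,0]],[1,[0,-15,0],[0,0,0]],[1,[0,-15,0],[0,0,0]],[1,[0,-12,0],[0,0,0]],[1,[0,-8,0],[0,0,0]],[1,[0,-4,0],[0,0,0]],[1,[0,0,0],[0,0,0]]]' 12
python3 go.py .5152 .0677 .044 103
```

```text
clock: 3.52
tool_pos: [0.4947, 0.1537, 0.0447]
eef_rot: [-0.113, 0.994, -0.0, -0.0]
contact_force: [0.5, -1.4, -0.1]
opening: 0.246
finger_force: 12.0
clock: 4.53
tool_pos: [0.5127, 0.0761, 0.0447]
eef_rot: [-0.113, 0.994, -0.001, 0.0]
contact_force: [0.6, -1.7, -1.6]
opening: 0.245
finger_force: 12.0
t 4.525 tcp [0.5127 0.0761 0.0447] closing 103.0 -> mm tool [-0.5 -8.8  0.7] turn tool z -0.0 tilt 0.06 q [-0.1   0.88 -0.23  2.01  0.61  0.31  0.96] F [ 0.6 -1.7 -1.6] op 0.245 ff 12.0
```

Gripping at 22 mm. I'll creep on until the stop pushes back.

```bash
python3 -m pendant '[[1,[0,-3,0],[0,0,0]],[1,[0,-3,0],[0,0,0]],[1,[0,-2,0],[0,0,0]],[1,[0,-2,0],[0,0,0]],[1,[0,0,0],[0,0,0]]]' 12
python3 -m pendant '[[1,[0,-2,0],[0,0,0]],[1,[0,-2,0],[0,0,0]],[1,[0,0,0],[0,0,0]]]' 12
```

```text
clock: 5.15
tool_pos: [0.5148, 0.067, 0.0447]
eef_rot: [-0.113, 0.994, -0.0, 0.0]
contact_force: [1.5, 0.2, -1.8]
opening: 0.244
finger_force: 12.0
clock: 5.52
tool_pos: [0.5153, 0.0651, 0.0447]
eef_rot: [-0.114, 0.993, 0.001, 0.0]
contact_force: [-0.9, 5.9, -2.2]
opening: 0.243
finger_force: 12.0
```

```bash
python3 -m pendant '[[1,[0,-2,0],[0,0,0]],[1,[0,-1,0],[0,0,0]],[1,[0,0,0],[0,0,0]]]' 12
python3 go.py .5152 .0677 .044 103
```

```text
clock: 5.9
tool_pos: [0.5153, 0.065, 0.0447]
eef_rot: [-0.115, 0.993, 0.003, 0.0]
contact_force: [-2.5, 10.7, -2.1]
opening: 0.244
finger_force: 12.0
t 5.9 tcp [0.5153 0.065  0.0447] closing 103.2 -> mm tool [-0.5  2.6  0.7] turn tool z 0.2 tilt 0.36 q [-0.07  0.89 -0.24  2.01  0.62  0.31  0.99] F [-2.5 10.7 -2.1] op 0.244 ff 12.0
```

The carriage is hard against the stop: no motion while the force climbs. I'll open and rise.

```bash
python3 -m pendant '[[0,[0,0,0],[0,0,0]],[-1,[0,0,0],[0,0,0]],[-1,[0,0,0],[0,0,0]],[-1,[0,0,0],[0,0,0]],[-1,[0,0,0],[0,0,0]],[-1,[0,0,0],[0,0,0]],[-1,[0,0,0],[0,0,0]],[-1,[0,0,0],[0,0,0]]]' 12
python3 -m pendant '[[-1,[0,0,-15],[0,0,0]],[-1,[0,0,-30],[0,0,0]],[-1,[0,0,-40],[0,0,0]],[-1,[0,0,-50],[0,0,0]],[-1,[0,0,-30],[0,0,0]],[-1,[0,0,0],[0,0,0]]]' 12
python3 go.py .5011 -.2126 .12 73; cp m2.py m3.py; python3 m2.py | head -12
```

```text
clock: 6.9
tool_pos: [0.5162, 0.0605, 0.0447]
eef_rot: [-0.113, 0.994, 0.0, -0.0]
contact_force: [0.2, 0.6, 0.3]
opening: 0.999
finger_force: 0.0
clock: 7.65
tool_pos: [0.5176, 0.0608, 0.2127]
eef_rot: [-0.113, 0.994, 0.0, 0.003]
contact_force: [-0.5, 0.2, -0.6]
opening: 0.998
finger_force: 0.0
t 7.65 tcp [0.5176 0.0608 0.2127] closing 103.0 -> mm tool [  78.  -262.6   92.3] turn tool z 30.0 tilt 0.32 q [ 0.09  0.62 -0.48  1.9   0.42  0.71  1.16] F [-0.5  0.2 -0.6] op 0.998 ff 0.0
sides [np.float64(0.2779), np.float64(0.3347), np.float64(0.2799), np.float64(0.3329)]
org [0.5186 0.1396] x [0.9743 0.2252] y [-0.2252  0.9743]
fossil home [0.5354 0.0665] knob home [0.4819 0.0541]
99 [329.4 230.4] 0.051 [ 0.0466 -0.1234] 99 [329.4 230.4] 0.073 [ 0.0458 -0.1226] 99 [329.4 230.4] 0.032 [ 0.0472 -0.1241] 
91 [309.2 237.2] 0.051 [ 0.041  -0.0656] 91 [309.2 237.2] 0.073 [ 0.0403 -0.0658] 91 [309.2 237.2] 0.032 [ 0.0416 -0.0654] 
58 [234.  257.1] 0.051 [0.0348 0.1451] 58 [234.  257.1] 0.073 [0.0342 0.141 ] 58 [234.  257.1] 0.032 [0.0353 0.1485] 
lens px 951 [423.8 241.9] ((421.0, 252.0), 32.28012466430664) handle 87 [415.6 269.2]
lens [ 0.5599 -0.2312] handle [ 0.4848 -0.207 ] dist 0.0789
lens x dir [ 0.9514 -0.3079] grip [ 0.4837 -0.2066] yaw -17.9 station yaw 13.0
0.115 [346.7 233.5] [350.3 240.8] [310.9 229.7] [308.4 219.1]
0.13 [346.8 228.4] [350.4 235.6] [310.8 229.4] [308.3 218.7]
0.145 [346.8 223.1] [350.5 230.3] [310.7 229.1] [308.2 218.3]
```

```bash
python3 -m pendant '[[-1,[13,-44,0],[0,0,0]],[-1,[13,-44,0],[0,0,0]],[-1,[13,-44,0],[0,0,0]],[-1,[13,-44,0],[0,0,0]],[-1,[13,-44,0],[0,0,0]],[-1,[13,-43,0],[0,0,0]],[-1,[0,0,0],[0,0,10]],[-1,[0,0,0],[0,0,10]]]' 12
python3 -m pendant '[[-1,[0,0,0],[0,0,10]],[-1,[0,0,0],[0,0,0]]]'
python3 go.py .5011 -.2126 .12 72.8
python3 - <<'E'
from h import *
t=cams.snapshot("top"); s=cams.snapshot("scene"); org=np.array([.5519,.1532]);x=np.array([.9743,.2252]);y=np.array([-.2252,.9743])
hsv=cv2.cvtColor(t["img"],cv2.COLOR_RGB2HSV); w=np.zeros((480,640),bool); w[185:300,210:355]=((hsv[...,1]>100)&(hsv[...,0]<22))[185:300,210:355]
for a,c,_ in comps(w,12):
    for z in (.051,.073,.032):
        P=onz(t,c,z)[:2];p=P-org; print(a,c,z,P.round(4),np.round([p@x,p@y],4),end=' ')
    print()
cv2.imwrite("pics/home.png",np.vstack([cv2.resize(t["img"][190:300,215:435],(660,330),interpolation=2),cv2.resize(s["img"][190:280,190:410],(660,270),interpolation=2)])[:,:,::-1])
E
```

```text
clock: 8.75
tool_pos: [0.4981, -0.2139, 0.208]
eef_rot: [0.065, 0.998, 0.001, -0.002]
contact_force: [-0.4, 0.7, 0.7]
opening: 1.001
finger_force: 0.0
clock: 9.0
tool_pos: [0.4986, -0.213, 0.2085]
eef_rot: [0.147, 0.989, -0.0, -0.001]
contact_force: [-0.0, -0.2, 0.1]
opening: 1.002
finger_force: 0.0
t 9.0 tcp [ 0.4986 -0.213   0.2085] closing 73.1 -> mm tool [-2.6  1.1 88.5] turn tool z 0.3 tilt 0.17 q [ 0.54  0.64 -0.37  1.84  0.33  0.72  1.27] F [-0.  -0.2  0.1] op 1.002 ff 0.0
120 [329.5 231.9] 0.051 [0.5876 0.0296] [ 0.007  -0.1285] 120 [329.5 231.9] 0.073 [0.5867 0.0301] [ 0.0062 -0.1277] 120 [329.5 231.9] 0.032 [0.5884 0.0291] [ 0.0076 -0.1292] 
140 [310.8 239.3] 0.051 [0.5675 0.0806] [-0.0011 -0.0743] 140 [310.8 239.3] 0.073 [0.567  0.0802] [-0.0017 -0.0745] 140 [310.8 239.3] 0.032 [0.568  0.0809] [-0.0006 -0.0741] 
59 [233.9 256.9] 0.051 [0.5203 0.289 ] [-0.0002  0.1394] 59 [233.9 256.9] 0.073 [0.5207 0.285 ] [-0.0008  0.1354] 59 [233.9 256.9] 0.032 [0.5201 0.2925] [0.0003 0.1429] 
31 [316.3 258. ] 0.051 [0.5166 0.0657] [-0.0541 -0.0773] 31 [316.3 258. ] 0.073 [0.517  0.0656] [-0.0537 -0.0774] 31 [316.3 258. ] 0.032 [0.5163 0.0658] [-0.0544 -0.0772]
```

View pics/home.png

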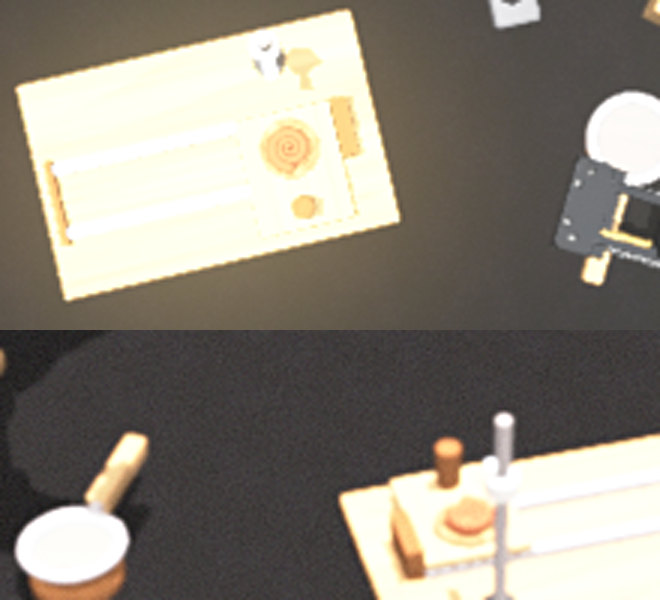

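The carriage plate is against the stop block at (345,125) in the crop, with the fossil at world (0.568, 0.080). The gripper is over the handle. Descending.

```bash
python3 -m pendant '[[-1,[-2.5,1,30],[0,0,0]],[-1,[0,0,40],[0,0,0]],[-1,[0,0,40],[0,0,0]],[-1,[0,0,35],[0,0,0]],[-1,[0,0,25],[0,0,0]],[-1,[0,0,15],[0,0,0]],[-1,[0,0,7],[0,0,0]],[-1,[0,0,0],[0,0,0]]]' 12
python3 go.py .5011 -.2126 .0163 72.8
python3 - <<'E'
from h import *
s=cams.snapshot("scene"); cv2.imwrite("pics/grip.png",cv2.resize(s["img"][190:290,170:290],None,fx=5,fy=5,interpolation=2)[:,:,::-1])
E
```

```text
clock: 10.1
tool_pos: [0.5023, -0.2131, 0.0178]
eef_rot: [0.147, 0.989, 0.0, 0.0]
contact_force: [-0.2, 1.0, -0.2]
opening: 1.0
finger_force: 0.0
t 10.1 tcp [ 0.5023 -0.2131  0.0178] closing 73.0 -> mm tool [1.3 0.1 1.5] turn tool z 0.2 tilt 0.01 q [ 0.42  0.95 -0.17  1.94  0.49  0.3   1.12] F [-0.2  1.  -0.2] op 1.0 ff 0.0
```

View pics/grip.png

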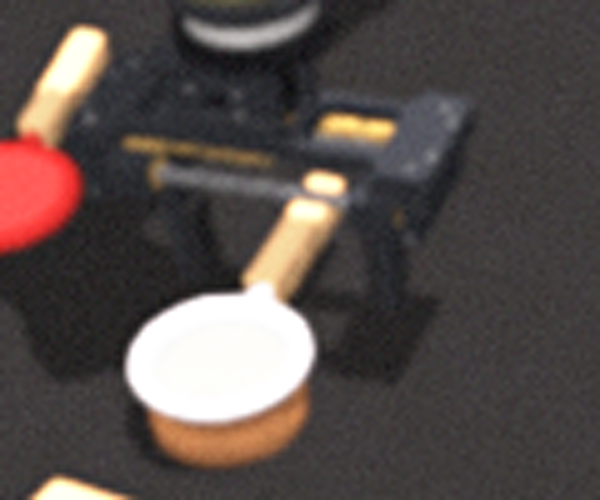

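The handle runs centrally between the fingers at crop (290,240). Closing firmly.

```bash
python3 -m pendant '[[0.6,[0,0,1],[0,0,0]],[1,[0,0,0],[0,0,0]],[1,[0,0,0],[0,0,0]],[1,[0,0,0],[0,0,0]],[1,[0,0,0],[0,0,0]],[1,[0,0,0],[0,0,0]],[1,[0,0,0],[0,0,0]],[1,[0,0,0],[0,0,0]]]' 20
python3 -m pendant '[[1,[0,0,0],[0,0,0]],[1,[0,0,0],[0,0,0]],[1,[0,0,0],[0,0,0]]]' 50
python3 -m pendant '[[1,[0,0,-10],[0,0,0]],[1,[0,0,-20],[0,0,0]],[1,[0,0,-20],[0,0,0]],[1,[0,0,-20],[0,0,0]],[1,[0,0,-20],[0,0,0]],[1,[0,0,0],[0,0,0]],[1,[0,0,0],[0,0,0]]]' 50
python3 go.py .5 -.2 .12 103
python3 - <<'E'
from h import *
s=cams.snapshot("scene");t=cams.snapshot("top"); cv2.imwrite("pics/lift.png",np.hstack([cv2.resize(s["img"][170:290,170:290],(480,480),interpolation=2),cv2.resize(t["img"][200:320,380:460],(320,480),interpolation=2)])[:,:,::-1])
print(r.get_state()["moment"])
E
```

```text
clock: 11.15
tool_pos: [0.5021, -0.2131, 0.0167]
eef_rot: [0.148, 0.989, 0.0, -0.0]
contact_force: [-0.0, -0.3, -0.5]
opening: 0.2
finger_force: 19.8
clock: 11.52
tool_pos: [0.5021, -0.213, 0.0167]
eef_rot: [0.148, 0.989, 0.0, -0.0]
contact_force: [0.1, -0.4, -0.2]
opening: 0.197
finger_force: 49.8
clock: 12.4
tool_pos: [0.5017, -0.2131, 0.1064]
eef_rot: [0.148, 0.989, 0.0, -0.0]
contact_force: [0.5, 0.0, -0.5]
opening: 0.195
finger_force: 49.8
t 12.4 tcp [ 0.5017 -0.2131  0.1064] closing 73.0 -> mm tool [  5.5  12.  -13.6] turn tool z -30.0 tilt 0.04 q [ 0.48  0.79 -0.28  1.91  0.43  0.49  1.17] F [ 0.5  0.  -0.5] op 0.195 ff 49.8
[0.00294511 0.06549912 0.0391874 ]
```

View pics/lift.png

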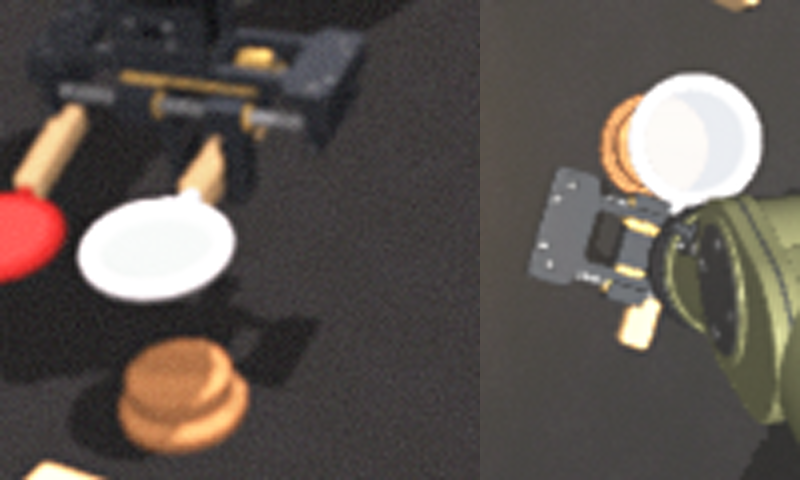

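The lens is lifted clear and held by the handle, and the rest is empty. I'll raise it and turn it to the station's heading.

```bash
python3 -m pendant '[[1,[0,0,-5],[0,0,-2]],[1,[0,0,-10],[0,0,-4]],[1,[0,0,-10],[0,0,-5]],[1,[0,0,-10],[0,0,-6]],[1,[0,0,-5],[0,0,-6]],[1,[0,0,0],[0,0,-5]],[1,[0,0,0],[0,0,-2]],[1,[0,0,0],[0,0,0]]]' 50
python3 go.py .4523 .0528 .145 103
```

```text
clock: 13.5
tool_pos: [0.502, -0.2131, 0.1465]
eef_rot: [-0.113, 0.994, 0.0, -0.0]
contact_force: [-0.9, 0.8, -1.1]
opening: 0.197
finger_force: 49.8
t 13.5 tcp [ 0.502  -0.2131  0.1465] closing 103.0 -> mm tool [-11.3 270.3   1.6] turn tool z -0.0 tilt 0.03 q [ 0.6   0.75 -0.47  1.88  0.55  0.64  1.58] F [-0.9  0.8 -1.1] op 0.197 ff 49.8
```

```bash
python3 -m pendant '[[1,[0,15,0],[0,0,0]],[1,[0,30,0],[0,0,0]],[1,[0,30,0],[0,0,0]],[1,[0,30,0],[0,0,0]],[1,[0,30,0],[0,0,0]],[1,[0,30,0],[0,0,0]],[1,[0,30,0],[0,0,0]],[1,[0,30,0],[0,0,0]]]' 50
python3 -m pendant '[[1,[-5,25,0],[0,0,0]],[1,[-6,14,0],[0,0,0]],[1,[0,6,0],[0,0,0]],[1,[0,0,0],[0,0,0]],[1,[0,0,0],[0,0,0]]]' 50
python3 go.py .4913 .0618 .1247 103
cat > lc.py <<'E'
from h import *
# lens centre from both views: fit ellipse to white low-sat blob on predicted place
S=r.get_state(); M=R.from_quat(S["eef_rot"]).as_matrix(); P=S["tool_pos"]+M@[-.079,0,-.0183]; print("pred",P.round(4))
for n in("top","scene"):
    s=cams.snapshot(n); print(n,"pred px",proj(s,P).round(1)); cv2.imwrite(f"pics/h_{n}.png",s["img"][:,:,::-1])
a=cv2.imread("pics/h_top.png")[190:290,260:360]; b=cv2.imread("pics/h_scene.png")[190:290,300:420]
cv2.imwrite("pics/h.png",np.hstack([cv2.resize(a,(360,360),interpolation=2),cv2.resize(b,(432,360),interpolation=2)]))
E
python3 lc.py
```

```text
clock: 14.5
tool_pos: [0.4507, 0.0082, 0.1469]
eef_rot: [-0.114, 0.994, 0.0, 0.0]
contact_force: [0.3, -0.0, -2.0]
opening: 0.194
finger_force: 49.8
clock: 15.12
tool_pos: [0.4519, 0.0513, 0.1466]
eef_rot: [-0.112, 0.994, -0.0, -0.0]
contact_force: [-0.1, -0.1, -0.8]
opening: 0.194
finger_force: 49.8
t 15.125 tcp [0.4519 0.0513 0.1466] closing 102.9 -> mm tool [-40.7   1.5  21.9] turn tool z -0.1 tilt 0.05 q [ 0.01  0.66 -0.35  2.15  0.54  0.42  1.02] F [-0.1 -0.1 -0.8] op 0.194 ff 49.8
pred [0.529  0.069  0.1649]
top pred px [314.8 253.8]
scene pred px [340.6 200.6]
```

View pics/h.png

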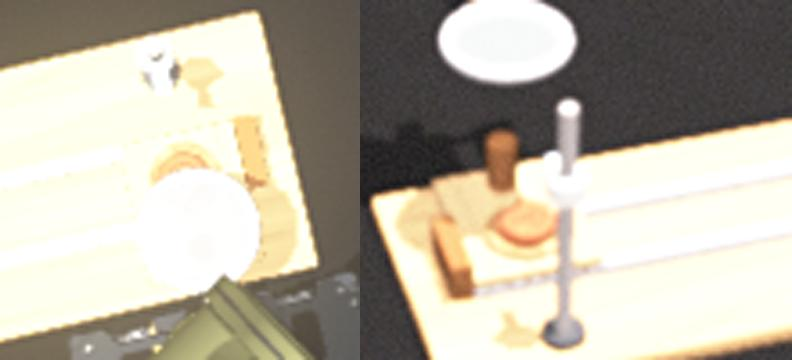

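The held lens is at scene px (340.5,200.6) and top px (315,254). Both match the prediction, so it is level and has not sagged. I'll move it in over the fossil and lower it to the mark.

```bash
python3 -m pendant '[[1,[-6,1,0],[0,0,0]],[1,[-12,0,4],[0,0,0]],[1,[-12,0,5],[0,0,0]],[1,[-7,0,5],[0,0,0]],[1,[-3,0,5],[0,0,0]],[1,[0,0,2],[0,0,0]],[1,[0,0,1],[0,0,0]],[1,[0,0,0],[0,0,0]]]' 50
python3 go.py .4913 .0618 .1247 103; python3 lc.py
```

```text
clock: 16.23
tool_pos: [0.4906, 0.0624, 0.1247]
eef_rot: [-0.113, 0.994, -0.0, -0.0]
contact_force: [0.0, -0.0, 0.2]
opening: 0.198
finger_force: 49.8
t 16.225 tcp [0.4906 0.0624 0.1247] closing 103.0 -> mm tool [-0.6 -0.7  0. ] turn tool z 0.0 tilt 0.02 q [-0.01  0.73 -0.34  2.05  0.54  0.45  1.03] F [ 0.  -0.   0.2] op 0.198 ff 49.8
pred [0.5675 0.0802 0.143 ]
top pred px [310.4 238.5]
scene pred px [346.5 217.7]
```

View pics/h.png

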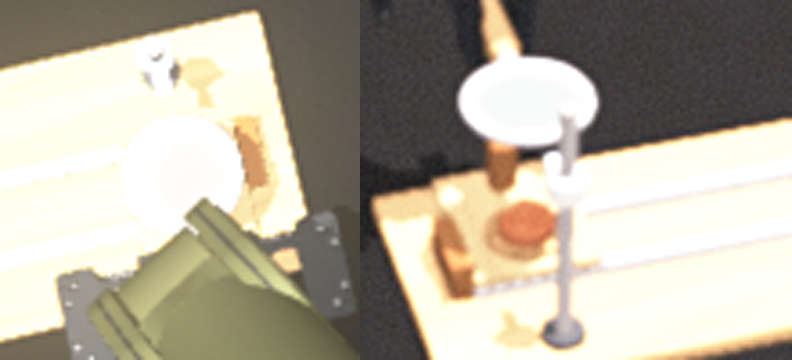

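In the scene view the lens centre is at (346.2,217.3) against a predicted (346.5,217.7). In the top view it is (310.3,237.8), directly over the fossil's (310.8,239.3). It is level, and its rim is clear of the pointer. Handing in.

```bash
python3 -m pendant '[[1,[0,0,0],[0,0,0]],[1,[0,0,0],[0,0,0]],[1,[0,0,0],[0,0,0]]]' 50; python3 -c "from plant import r;print(r.finish_job())"
```

```text
clock: 16.7
tool_pos: [0.4908, 0.0625, 0.1248]
eef_rot: [-0.113, 0.994, 0.0, 0.0]
contact_force: [-0.2, -0.3, -0.8]
opening: 0.197
finger_force: 49.8
the job is handed in; nothing more can be done
None
```

The job is handed in at 16.7 s (no verdict came back): the carriage is against the stop and released, and the lens is held level about 1 mm off the fossil's line at 0.143 m, my camera estimate of the pointer height, good to about 3 mm.

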